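# Power up and hold the test mic in the speaker's port

### The arm

A 7-joint arm with a two-finger parallel gripper is mounted at the origin on the work surface. World frame = base frame: x ahead of the robot, y to its left, z up, the work surface at z = 0. Lengths are in m, angles in rad, forces in N, time in s.
With the tool pointing down it reaches from about 0.4 to 0.9 m from the base axis. Payload 5.6 kg.
Tool frame: the origin (TCP) lies at the very end of the fingers, on their centre line; the grasp point (between the pads) lies 19 mm behind it; z points along the fingers, y is the direction in which the jaws open and shut (so a half turn about z gives the same grasp; the last joint's range is limited). The gripper opens to 92 mm and grips with 3 to 60 N. Pads are 20 mm wide; open, the fingers measure 128 mm over their backs; the gripper's body (75 mm by 189 mm) begins 69 mm behind the grasp point.
Start: joints at [1.188, 0.468, -0.012, 1.603, 0.006, 1.071, -0.056], TCP at [0.217, -0.613, 0.215] pointing down, gripper open.
Joint ranges: [-2.53, 2.53], [-0.31, 2.02], [-1.57, 1.55], [0.28, 2.44], [-1.29, 4.43], [0.15, 1.84], [-2.92, 2.92]. Speed limits (rad/s): [2.57, 2.57, 3.14, 3.14, 3.14, 3.14, 3.14].

### API

Orientations are given as a rotation vector (axis times angle).
In Python, from station import manip gives the robot as it stands. The module is installed in compiled form; this text tells all that it offers.
- The arm moves only by the tool send_rows, never from a script. Its argument "increments" is a list that holds one entry, the list of rows, each a list of 7 numbers: the turn, a rotation vector about the world's x, y, z in degrees, then the shift along the world's x, y, z in mm, then the finger opening in mm, from 0 to 91.9. A call has 1 to 20 rows; each row is the pose to reach, as a shift and turn from the pose measured when the call began; what a row does not reach only later rows make up. A row lasts 1/10 s, in which the tool goes at most 50 mm and 8.59 degrees, less where a joint would pass 70% of its speed; a pose out of reach is approached as far as the arm can. A call with a gripper value outside its range is refused whole. The fingers move at their own pace and stop on an object; the grip force is fixed at half the most. Time passes only in rows, so rows that repeat a pose let the fingers close. It gives the time, the measured TCP pose, the force and the opening at its end, in the units of the state.
- manip.get_state(): the state, without advancing time (a new reading comes with each control period).
- manip.camera(name): name is "side" or "top"; returns the picture (420x560x3 uint8, red, green, blue); there is no depth.
- manip.get_calibration(name): a dict with "fx", "fy", "cx", "cy" (pixels), "cam_to_world" (4x4, takes a point from camera to world coordinates). Camera axes: x right, y down, z forward; pixel columns grow to the right and rows downward; lengths in m; the calibration is good to about 2 mm. A picture is of the moment at which its call begins. get_calibration takes no time and is no camera call.
- manip.hand_in(): hands the job in, once; it reports no verdict.
The state is a dict: "time": time; "qpos": joint angles; "qvel": joint speeds; "effort": joint torques, N m; "tcp_pos": TCP position; "ee_rot": TCP orientation; "force": force on the tool from outside, world axes, zero at the start; "torque": the same for the moment, N m; "width": finger opening in m.
Only numpy, scipy, OpenCV 4.12 (cv2) and the standard library are available. Lean on these libraries where they do the work, as an engineer would, in place of code of your own. Each camera call takes 0.05 s, during which the arm holds its last target.

### The job

Check the bass port of the little speaker lying on its back: first power it up by twisting the start key on the flight-cased power unit clockwise all the way to its stop and letting it spring back. Then take the measurement mic (slim tube down, square transmitter on top) out of the rack and lower its tube into the speaker's round port, without touching the speaker, until the tip is about 40 mm below the front panel. Finish holding it there, still, upright and centred in the port; do not let go, and leave the other mics, the spray can and the tape roll where they are.

Things in the scene. Friction and masses are not known exactly. Their poses are not given: they have to be found in the camera images.
- key_head (a point): in the head of the start key, on its vertical axis, 30 mm above the power unit's top panel: an upright flat black bow 26 mm wide (along x), 9 mm thick (y), from 16 mm below to 12 mm above this point. Below it a steel lock, 30 mm collar, 20 mm barrel 8 mm high. A spring holds it at rest, pushes back with 0.13 N m at the stop and snaps it back when let go.
- start_key (a joint): angle of the start key, rad: 0 at rest, growing as the key is turned clockwise seen from above, up to its hard stop at 1.05 (60 degrees)
- power_unit: fixed power unit: small black flight case with aluminium edges and ball corners, 200 (x) by 270 mm (y), top panel at 125 mm and edge rim at 131 mm above the table; origin at the centre of its underside. On the aluminium panel: the key at (-50, -55) mm, lamps, three round outlets and a meter, none over 4 mm high.
- speaker: fixed white monitor speaker lying on its back, front panel up: 240 (x) by 150 mm (y), panel 160 mm above the table; origin at the centre of its underside. In the panel along x: the port at -90 mm, a black 104 mm woofer in the middle, a tweeter at +83 mm. Nothing stands over 8 mm above the panel.
- port (a point): centre of the mouth of the speaker's round bass port, level with the front panel; the smaller open black hole at one end of the panel. The bore is vertical, 32 mm in diameter and 90 mm deep. z up.
- mic_rack: fixed plywood rack, 300 mm (x) by 100 mm (y), its top 125 mm above the table; origin at the centre of its underside. Three 30 mm holes along its x axis at -95, 0 and +95 mm; a microphone hangs in each, in any order.
- transmitter (a point): centre of the measurement mic's transmitter, where to grip: an upright black block 36 by 36 mm (sides along x and y), 56 mm tall (z up), standing on the rack's top 28 mm below this point. Under it hang the 20 mm aluminium body (45 mm long), then the slim tube, 12.7 mm in diameter, 70 mm long. The mic weighs about 0.2 kg and lifts straight up out of its hole.
- mic_tip (a point): tip of the measurement mic: the lower end of the slim tube, on its axis, 143 mm straight below the transmitter's centre. z runs up the mic's axis.
- test_mic: the whole measurement mic (slim tube, body and transmitter), 171 mm long; origin at its tip
- vocal_a_mid (a point): middle of a vocal mic hanging handle down in the rack: 156 mm long, round steel head 48 mm in diameter standing 48 mm above the rack's top. Leave alone.
- vocal_b_mid (a point): middle of the second, identical vocal mic. Leave alone.
- can_mid (a point): middle of a standing spray can, 65 mm in diameter and 187 mm tall. Leave alone.
- tape_roll: roll of black tape lying flat, 110 mm in diameter, 48 mm tall; origin at the centre of its underside. Leave alone.
Mind the look-alikes: they are no part of the job. Leave any green, red or yellow look-alike of the test_mic alone.

How it is judged:
On the way, in this order (a step that is already met when the one before it is completed fails the run):
1. the start key is turned to its stop (value of joint start_key above 0.95 rad), for 0.05 s.
2. the key is let go and has sprung back (value of joint start_key below 0.1 rad and contact force between the fingers and power_unit below 0.1 N), for 0.1 s.
3. the measurement mic is lifted clear of the rack (height (world z) of mic_tip above 0.13 m and contact force between the fingers and test_mic above 1 N), for 0.1 s.
At the end, for the whole second after the job is handed in: The robot holds the measurement mic still in its fingers, the tip within 5 mm of the port's axis and 30 to 50 mm below the front panel, the mic within 5 degrees of vertical and touching no part of the speaker; the start key is back at rest (horizontal distance between mic_tip and port below 0.005 m and z of mic_tip in the frame of port between -0.05 and -0.03 m and angle between mic_tip's own z axis and vertical below 0.09 rad and linear speed of test_mic below 0.01 m/s and angular speed of test_mic below 0.1 rad/s and contact force between the fingers and test_mic above 1 N and contact force between test_mic and speaker below 0.1 N and value of joint start_key below 0.1 rad); the arm keeps its last pose, push and grip.
It fails at once if the measurement mic touches the speaker (contact force between test_mic and speaker above 0.1 N).
It fails at once if another mic, the spray can or the tape roll is displaced by more than 20 mm (distance of any of vocal_a_mid, vocal_b_mid, can_mid, tape_roll from where it was at the start of the episode above 0.02 m).
It also fails if it takes over 67 s, if anything falls off the work surface, if the arm or the gripper's body presses on something with over 40 N, if the wrist force passes 120 N, or if a joint passes its speed limit or range.

## Working session

There is one attempt and no reset: what is moved stays moved. The work goes in short steps, Python scripts to look and compute and a tool call to move; the robot and the scene stay as the last step left them, time stands still between calls to the robot, and variables do not carry over. Pictures are saved under pics/ and viewed, and the job is handed in when it is done.

Besides the shell and the picture viewer there is one more tool, called after "Call:" as name(argument=value, ...) on one line, values as JSON. send_rows: Moves the arm, as the interface text tells. Its arguments: {"type":"object","properties":{"increments":{"type":"array","items":{"type":"array","items":{"type":"array","items":{"type":"number"}}}}},"required":["increments"]}

```bash
mkdir -p pics
python3 - <<'E'
from station import manip
import cv2,numpy as np
for n in("side","top"):
    im=manip.camera(n); cv2.imwrite(f"pics/{n}0.png",im[:,:,::-1])
    c=manip.get_calibration(n); print(n,{k:(np.round(v,4).tolist()) for k,v in c.items()})
s=manip.get_state(); print(s)
E
```

```text
side {'fx': 401.0855, 'fy': 401.0855, 'cx': 280.9697, 'cy': 203.0549, 'cam_to_world': [[-0.8628, -0.3972, 0.3128, 0.2833], [-0.5054, 0.6598, -0.5561, 0.4715], [0.0145, -0.6379, -0.77, 0.8125], [0.0, 0.0, 0.0, 1.0]]}
top {'fx': 404.802, 'fy': 404.802, 'cx': 283.388, 'cy': 211.0358, 'cam_to_world': [[-0.1444, -0.9661, 0.2138, 0.3605], [-0.9895, 0.1403, -0.0345, 0.0005], [0.0033, -0.2165, -0.9763, 0.9861], [0.0, 0.0, 0.0, 1.0]]}
{'time': 0.1, 'qpos': array([ 1.18801315,  0.46830696, -0.01157612,  1.60349777,  0.00601505,
        1.07139018, -0.05628702]), 'qvel': array([-0.00123252, -0.00113438, -0.00125004, -0.00091318, -0.00059594,
        0.000435  , -0.00159356]), 'effort': array([ 9.37123405e-04, -5.21650922e+01, -1.24288362e-02, -2.44366407e+01,
       -5.67966874e-02,  1.40493593e-02,  4.15428929e-05]), 'tcp_pos': array([ 0.21638235, -0.6123893 ,  0.21373798]), 'ee_rot': array([-3.09488687e+00, -5.30804300e-01,  6.29635840e-04]), 'force': array([-0.01594398, -0.05202403, -0.06801824]), 'torque': array([-0.01861581, -0.03500552, -0.00047134]), 'width': 0.0917920522117261}
```

View pics/side0.png

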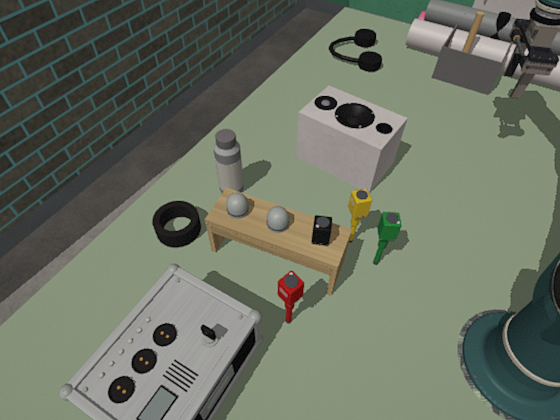

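View pics/top0.png

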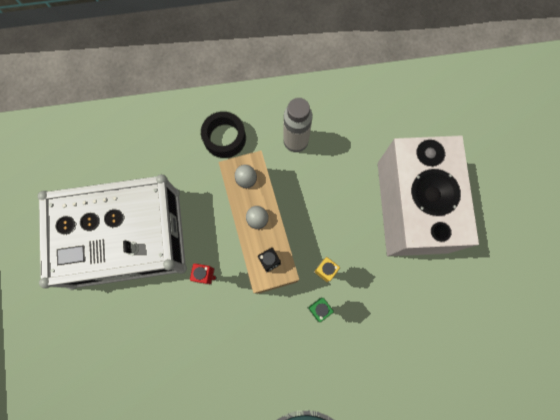

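Run:
```python
import cv2,numpy as np
t=cv2.imread("pics/top0.png"); s=cv2.imread("pics/side0.png")
def z(im,x,y,w,h,k): return cv2.resize(im[y:y+h,x:x+w],(w*k,h*k),interpolation=cv2.INTER_CUBIC)
a=np.hstack([z(t,375,130,110,130,3),z(t,215,150,110,130,3)])
b=np.hstack([z(t,90,210,110,65,3),z(s,160,300,110,65,3)])
c=np.hstack([z(s,290,85,130,65,3)])
cv2.imwrite("pics/c1.png",np.vstack([a,b])); cv2.imwrite("pics/c2.png",z(s,200,180,210,150,3))
cv2.imwrite("pics/c3.png",z(s,290,80,130,65,5))
```

```text
(no output)
```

View pics/c1.png

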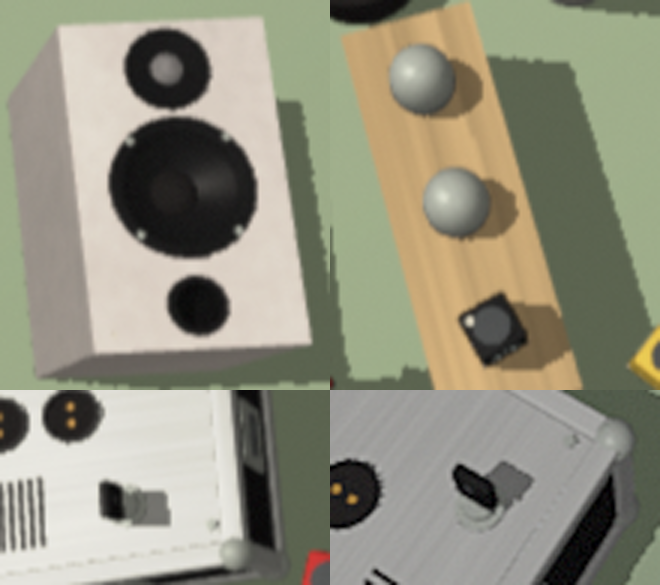

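View pics/c2.png

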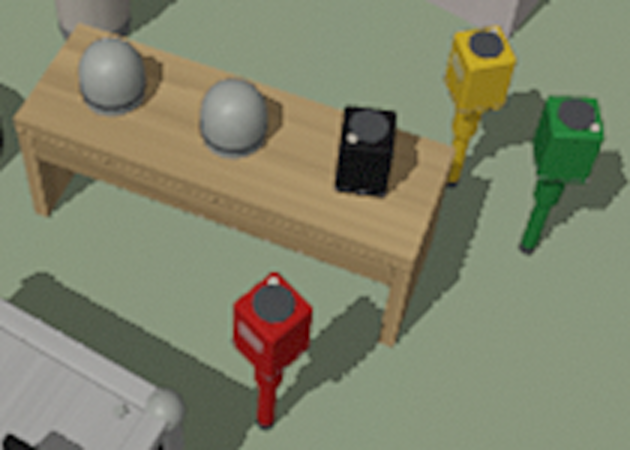

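View pics/c3.png

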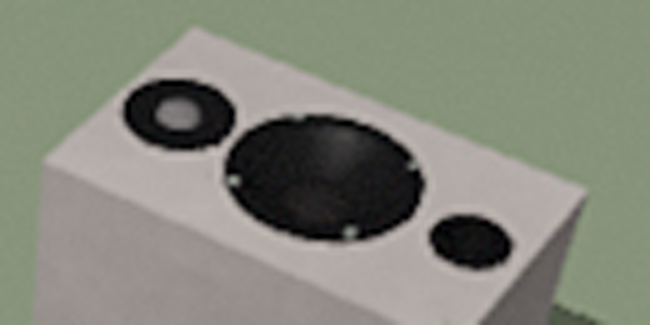

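```bash
cat > h.py <<'E'
import cv2,numpy as np
from station import manip
C={n:manip.get_calibration(n) for n in("side","top")}
def ray(n,p):
    c=C[n]; d=np.array([(p[0]-c["cx"])/c["fx"],(p[1]-c["cy"])/c["fy"],1.]); M=np.array(c["cam_to_world"])
    return M[:3,3],M[:3,:3]@d
def plane(n,p,z):
    o,d=ray(n,p); return o+d*(z-o[2])/d[2]
def proj(n,P):
    c=C[n]; M=np.array(c["cam_to_world"]); q=M[:3,:3].T@(np.asarray(P)-M[:3,3])
    return np.array([c["fx"]*q[0]/q[2]+c["cx"],c["fy"]*q[1]/q[2]+c["cy"]])
def tri(a,b):
    (o1,d1),(o2,d2)=ray("side",a),ray("top",b)
    A=np.stack([d1,-d2],1); t=np.linalg.lstsq(A,o2-o1,rcond=None)[0]
    p,q=o1+t[0]*d1,o2+t[1]*d2; return (p+q)/2,np.linalg.norm(p-q)
def blob(im,seed,thr):
    m=(im.max(2)<thr).astype(np.uint8); n,l,st,ce=cv2.connectedComponentsWithStats(m)
    k=l[seed[1],seed[0]]; mm=(l==k).astype(np.uint8)
    ct=max(cv2.findContours(mm,cv2.RETR_EXTERNAL,cv2.CHAIN_APPROX_NONE)[0],key=cv2.contourArea)
    return k,mm,ct[:,0,:].astype(float)
E
python3 - <<'E'
from h import *
im={n:cv2.imread(f"pics/{n}0.png") for n in C}
np.set_printoptions(precision=4,suppress=True)
for n,sd in(("top",(441,232)),("side",(384,128))):
    for thr in(60,90,120):
        k,m,ct=blob(im[n],sd,thr); w=np.array([plane(n,p,.16)[:2] for p in ct])
        e=cv2.fitEllipse((w*1000).astype(np.float32)); print("port",n,thr,k,np.round(e[0],1),np.round(e[1],1))
for n,sd in(("top",(436,192)),("side",(355,116))):
    k,m,ct=blob(im[n],sd,90); w=np.array([plane(n,p,.16)[:2] for p in ct])
    e=cv2.fitEllipse((w*1000).astype(np.float32)); print("woof",n,k,np.round(e[0],1),np.round(e[1],1))
for n,sd in(("top",(270,259)),("side",(322,240)),("top",(127,246)),("side",(209,334))):
    for thr in(60,80):
        k,m,ct=blob(im[n],sd,thr); r=cv2.minAreaRect(ct.astype(np.float32)); print(n,sd,k,m.sum(),r, cv2.boundingRect(m))
        print(plane(n,r[0],.181 if sd[0] in(270,322) else .157))
for n,b in(("top",(215,150,110,130)),):pass
E
```

```text
port top 60 25 [ 451.9 -344.4] [36.5 37. ]
port top 90 17 [ 452.1 -344.3] [38.3 39.7]
port top 120 39 [ 451.9 -344.3] [39.9 40.5]
port side 60 169 [ 451.3 -345.1] [36.7 37.7]
port side 90 28 [ 451.2 -345. ] [37.8 38.7]
port side 120 11 [ 451.1 -345. ] [39.6 40.2]
woof top 7 [ 536.5 -353.2] [98.8 99.3]
woof side 27 [ 536.1 -354.7] [98.6 99.4]
top (270, 259) 0 227727 ((279.5, 209.5), (419.0, 559.0), 90.0) (0, 0, 560, 420)
[ 0.5411 -0.0205  0.181 ]
top (270, 259) 0 217929 ((279.5, 209.5), (419.0, 559.0), 90.0) (0, 0, 560, 420)
[ 0.5411 -0.0205  0.181 ]
side (322, 240) 245 373 ((321.5895080566406, 230.07862854003906), (17.445608139038086, 28.28303337097168), 7.594643592834473) (312, 216, 20, 29)
[0.4379 0.0334 0.181 ]
side (322, 240) 193 485 ((321.687744140625, 230.0917205810547), (17.908184051513672, 28.415197372436523), 7.594643592834473) (312, 216, 20, 30)
[0.4377 0.0334 0.181 ]
top (127, 246) 26 68 ((127.0, 246.5), (11.0, 6.0), 90.0) (124, 241, 7, 12)
[0.5144 0.3001 0.157 ]
top (127, 246) 107 80 ((127.5, 246.5), (11.0, 7.0), 90.0) (124, 241, 8, 12)
[0.5142 0.2991 0.157 ]
side (209, 334) 270 126 ((208.24057006835938, 331.96697998046875), (17.67740249633789, 8.06167221069336), 29.05460548400879) (201, 325, 15, 15)
[0.5124 0.3022 0.157 ]
side (209, 334) 249 135 ((208.3461151123047, 331.73077392578125), (18.582456588745117, 8.59785270690918), 33.6900634765625) (201, 325, 16, 16)
[0.5125 0.3018 0.157 ]
```

Run:
```python
from h import *
im={n:cv2.imread(f"pics/{n}0.png") for n in C}
np.set_printoptions(precision=4,suppress=True)
# tweeter
for n,sd in(("top",(440,150)),("top",(426,160)),("side",(335,103))):
    k,m,ct=blob(im[n],sd,90); h=cv2.convexHull(ct.astype(np.float32))[:,0]
    w=np.array([plane(n,p,.16)[:2] for p in h]); e=cv2.fitEllipse((w*1000).astype(np.float32)); print("tw",n,k,np.round(e[0],1),np.round(e[1],1))
# wood mask
for n in C:
    hsv=cv2.cvtColor(im[n],cv2.COLOR_BGR2HSV); m=cv2.inRange(hsv,(8,70,110),(22,255,255))
    N,l,st,ce=cv2.connectedComponentsWithStats(m); k=1+np.argmax(st[1:,4]); print(n,st[k])
    cv2.imwrite(f"pics/w_{n}.png",cv2.resize(((l==k)*255).astype(np.uint8)[140:300,190:400],None,fx=3,fy=3))
# enlarged transmitter and key
def z(n,x,y,w,h,k): return cv2.resize(im[n][y:y+h,x:x+w],(w*k,h*k),interpolation=cv2.INTER_NEAREST)
cv2.imwrite("pics/c4.png",np.hstack([z("top",250,240,40,40,10),z("side",302,206,40,40,10)]))
cv2.imwrite("pics/c5.png",np.hstack([z("top",110,230,40,40,10),z("side",190,312,40,40,10)]))
```

```text
tw top 5 [ 624.  -361.8] [58.9 60.4]
tw top 5 [ 624.  -361.8] [58.9 60.4]
tw side 26 [ 623.5 -362.8] [58.9 61. ]
side [ 204  188  148  107 5164]
top [ 219  151   80  142 5015]
```

View pics/c4.png

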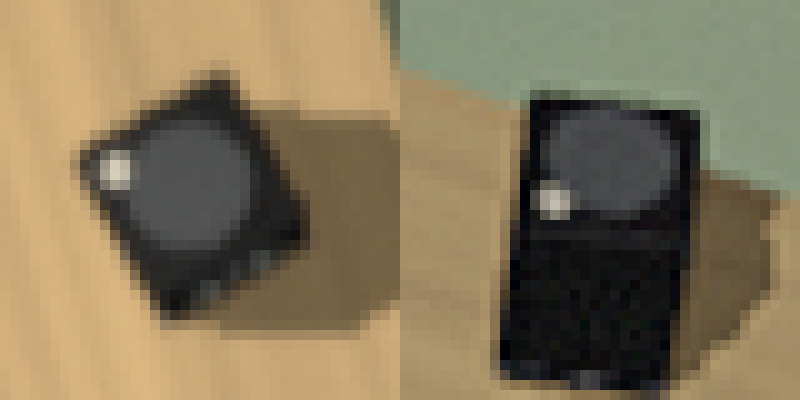

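View pics/c5.png

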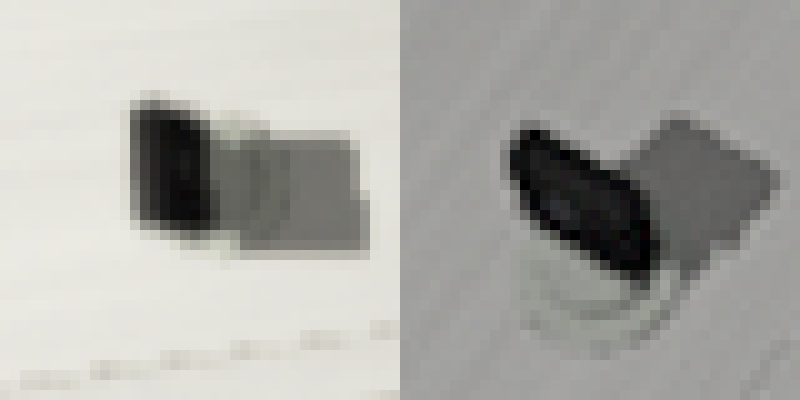

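View pics/w_top.png

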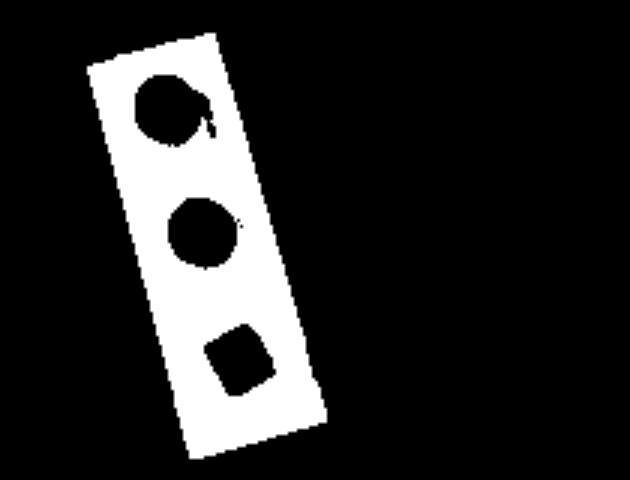

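Run:
```python
from h import *
im={n:cv2.imread(f"pics/{n}0.png") for n in C}
np.set_printoptions(precision=4,suppress=True)
# rack top
n="top"; hsv=cv2.cvtColor(im[n],cv2.COLOR_BGR2HSV); m=cv2.inRange(hsv,(8,70,110),(22,255,255))
N,l,st,ce=cv2.connectedComponentsWithStats(m); k=1+np.argmax(st[1:,4])
ct=max(cv2.findContours((l==k).astype(np.uint8),0,1)[0],key=cv2.contourArea)[:,0]
w=np.array([plane(n,p,.125)[:2] for p in ct])*1000
r=cv2.minAreaRect(w.astype(np.float32)); print("rack",r)
b=cv2.boxPoints(r); 
L=[(b[i]+b[(i+1)%4])/2 for i in range(4)]; e=[np.linalg.norm(b[i]-b[(i+1)%4]) for i in range(4)]
i=int(np.argmin(e)); ax=(L[i]-L[(i+2)%4]); ax/=np.linalg.norm(ax); c=np.array(r[0]); print("axis",ax,np.degrees(np.arctan2(ax[1],ax[0])),"holes",c+95*ax,c,c-95*ax)
# disc
pts={}
for n,x,y,wd,h in(("top",250,240,40,40),("side",302,206,40,40)):
    s=im[n][y:y+h,x:x+wd].astype(int); g=s.mean(2); sat=s.max(2)-s.min(2)
    for lo,hi in((52,105),):
        mm=((g>lo)&(g<hi)&(sat<28)).astype(np.uint8); mm=cv2.morphologyEx(mm,cv2.MORPH_OPEN,np.ones((3,3),np.uint8))
        NN,ll,ss,cc=cv2.connectedComponentsWithStats(mm); q=1+np.argmax(ss[1:,4]); p=cc[q]+[x,y]; print(n,ss[q],p,plane(n,p,.181)); pts[n]=p
print(tri(pts["side"],pts["top"]))
# block outline yaw in top view: dark mask (incl. disc)
for n,x,y,wd,h in(("top",250,240,40,40),("side",302,206,40,40)):
    s=im[n][y:y+h,x:x+wd].astype(int); hs=s.max(2)-s.min(2)
    mm=((hs<30)&(s.max(2)<110)).astype(np.uint8); NN,ll,ss,cc=cv2.connectedComponentsWithStats(mm); q=ll[18,18]
    ct=max(cv2.findContours((ll==q).astype(np.uint8),0,1)[0],key=cv2.contourArea)[:,0]+[x,y]
    ap=cv2.approxPolyDP(ct.reshape(-1,1,2),2.2,True)[:,0]; W=np.array([plane(n,p,.181)[:2] for p in ap])*1000
    print(n,ap.tolist(),W)
    d=np.diff(np.vstack([W,W[:1]]),axis=0); print(np.degrees(np.arctan2(d[:,1],d[:,0])),np.linalg.norm(d,axis=1))
# key blob
_,m1,c1=blob(im["side"],(209,334),80); _,m2,c2=blob(im["top"],(127,246),90)
a=np.array(cv2.moments(m1,True)["m10"]);cen=lambda m:np.array([v.mean() for v in np.nonzero(m)][::-1])
print("key",cen(m1),cen(m2),tri(cen(m1),cen(m2)), plane("side",cen(m1),.153),plane("top",cen(m2),.153))
# power unit panel: light mask in top
```

```text
rack ((540.6484985351562, 28.873092651367188), (302.3085021972656, 100.64448547363281), 7.738238334655762)
axis [-0.9909 -0.1346] -172.26176 holes [446.5136  16.0816] [540.6485  28.8731] [634.7834  41.6646]
top [ 13  12  12  13 135] [268.3852 258.037 ] [0.4465 0.0154 0.181 ]
side [ 15  10  12  11 107] [322.4486 221.4206] [0.4459 0.0137 0.181 ]
(array([0.4458, 0.0152, 0.183 ]), np.float64(0.0008678336496359665))
top [[272, 248], [258, 256], [266, 271], [280, 264]] [[465.2674   5.4946]
 [453.4635  35.2408]
 [421.8714  23.5062]
 [431.4921  -5.7743]]
[ 111.6442 -159.623   -71.8111   18.4509] [32.0026 33.7011 30.8206 35.6057]
side [[315, 215], [312, 243], [327, 245], [331, 217]] [[465.9219   7.0013]
 [439.9852  69.7245]
 [413.5888  59.1874]
 [436.2363  -4.9501]]
[ 112.4656 -158.2388  -70.5515   21.9296] [67.8742 28.4218 68.0186 32.0011]
key [208.3037 332.0815] [127.1928 246.8313] (array([0.5141, 0.3012, 0.1525]), np.float64(0.0007479421781710843)) [0.5135 0.3013 0.153 ] [0.5144 0.3012 0.153 ]
```

Run:
```python
from h import *
im={n:cv2.imread(f"pics/{n}0.png") for n in C}
cv2.imwrite("pics/pu.png",cv2.resize(im["top"][165:295,30:200],None,fx=4,fy=4,interpolation=cv2.INTER_CUBIC))
```

```text
(no output)
```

View pics/pu.png

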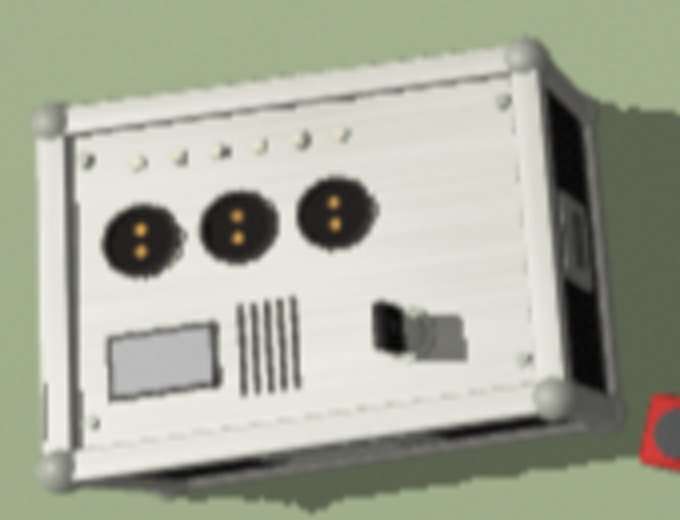

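Run:
```python
from h import *
from scipy.spatial.transform import Rotation as R
np.set_printoptions(precision=4,suppress=True)
P=[np.array(p)/4+np.array([30,165])-.4 for p in((48,120),(522,55),(555,397),(60,472))]
W=[plane("top",p,.131)[:2]*1000 for p in P]; print(np.array(W))
for i in range(4):
    d=W[(i+1)%4]-W[i]; print(np.degrees(np.arctan2(d[1],d[0])),np.linalg.norm(d))
c=np.mean(W,0)
for a in(4,5,6,7,8,-4,-5,-6):
    r=np.radians(a); print(a,c+[np.cos(r)*-50+np.sin(r)*55,np.sin(r)*-50-np.cos(r)*55])
for nm,p in(("red",(202,273)),("yel",(328,269)),("grn",(321,310))): print(nm,plane("top",p,.171))
s=manip.get_state(); M=R.from_rotvec(s["ee_rot"]).as_matrix(); print(M, "jaw yaw",np.degrees(np.arctan2(M[1,1],M[0,1])))
```

```text
[[659.7629 486.3732]
 [659.6546 228.1843]
 [470.0236 225.8988]
 [468.3364 483.3802]]
-90.02401814316998 258.18892598640196
-179.3094826987171 189.64480746546397
90.37543425175132 257.4869588028669
0.8957542047312232 191.44985078081726
4 [518.4028 297.6053]
5 [519.4282 296.8106]
6 [520.4673 296.034 ]
7 [521.5199 295.2756]
8 [522.5855 294.5357]
-4 [510.7296 304.5809]
-5 [509.8411 305.5262]
-6 [508.9692 306.4869]
red [0.4371 0.1506 0.171 ]
yel [ 0.4087 -0.0994  0.171 ]
grn [ 0.3321 -0.0725  0.171 ]
[[ 0.9428  0.3332 -0.0007]
 [ 0.3332 -0.9428  0.0014]
 [-0.0001 -0.0016 -1.    ]] jaw yaw -70.53577546521358
```

Run:
```python
import numpy as np
rows=[]
for i in range(1,21):
    a=np.radians(-70.5+5.03*i); r=650-2.7*i
    rows.append([0,0,8*i,round(r*np.cos(a)-216),round(r*np.sin(a)+612),min(40*i,126),50])
print(rows)
```

```text
[[0, 0, 8, 53, 23, 40, 50], [0, 0, 16, 102, 51, 80, 50], [0, 0, 24, 148, 84, 120, 50], [0, 0, 32, 192, 120, 126, 50], [0, 0, 40, 231, 159, 126, 50], [0, 0, 48, 267, 202, 126, 50], [0, 0, 56, 299, 247, 126, 50], [0, 0, 64, 327, 295, 126, 50], [0, 0, 72, 350, 345, 126, 50], [0, 0, 80, 369, 397, 126, 50], [0, 0, 88, 383, 450, 126, 50], [0, 0, 96, 392, 503, 126, 50], [0, 0, 104, 396, 557, 126, 50], [0, 0, 112, 396, 611, 126, 50], [0, 0, 120, 391, 665, 126, 50], [0, 0, 128, 382, 717, 126, 50], [0, 0, 136, 367, 768, 126, 50], [0, 0, 144, 349, 818, 126, 50], [0, 0, 152, 326, 866, 126, 50], [0, 0, 160, 300, 911, 126, 50]]
```

Call:
send_rows(increments=[[[0,0,4,5,3,45,50],[0,0,10,30,15,90,50],[0,0,16,75,40,126,50],[0,0,24,110,70,126,50],[0,0,32,150,100,126,50],[0,0,40,190,130,126,50],[0,0,48,225,165,126,50],[0,0,56,260,200,126,50],[0,0,64,290,240,126,50],[0,0,72,315,280,126,50],[0,0,80,335,325,126,50],[0,0,88,350,370,126,50],[0,0,96,365,417,126,50],[0,0,104,375,465,126,50],[0,0,112,385,515,126,50],[0,0,120,390,563,126,50],[0,0,128,390,612,126,50],[0,0,136,390,660,126,50],[0,0,144,385,709,126,50],[0,0,152,375,757,126,50]]])

```text
time: 2.1
tcp_pos: [0.5911, 0.1463, 0.3392]
ee_rot: [-0.226, -3.133, 0.002]
force: [0.8, -0.4, 0.6]
width: 0.05
```

Call:
send_rows(increments=[[[0,0,4,-20,40,0,50],[0,0,8,-40,80,0,50],[0,0,8.5,-60,120,-30,50],[0,0,8.5,-77,155,-70,50],[0,0,8.5,-77,155,-110,50],[0,0,8.5,-77,155,-139,50],[0,0,8.5,-77,155,-139,50]]])

```text
time: 2.8
tcp_pos: [0.5116, 0.2996, 0.1957]
ee_rot: [0.009, -3.134, 0.009]
force: [-0.1, -0.3, -0.2]
width: 0.0503
```

Run:
```python
from h import *
from scipy.spatial.transform import Rotation as R
s=manip.get_state(); M=R.from_rotvec(s["ee_rot"]).as_matrix(); print(s["tcp_pos"],M,"jaw",np.degrees(np.arctan2(M[1,1],M[0,1])),s["qpos"],s["time"])
for n in C: cv2.imwrite(f"pics/{n}1.png",manip.camera(n)[:,:,::-1])
a=cv2.imread("pics/side1.png"); b=cv2.imread("pics/top1.png")
cv2.imwrite("pics/k1.png",np.hstack([cv2.resize(a[270:390,140:260],None,fx=3,fy=3),cv2.resize(b[190:310,70:190],None,fx=3,fy=3)]))
```

```text
[0.51156655 0.29957483 0.19573632] [[-0.99995083 -0.00586338 -0.00799711]
 [-0.00581655  0.99996587 -0.00586696]
 [ 0.00803124 -0.00582015 -0.99995081]] jaw 90.33595471953058 [ 0.01116594  0.54106081 -0.81230808  1.71828697  0.43575281  1.0837068
  0.63391273] 2.8
```

View pics/k1.png

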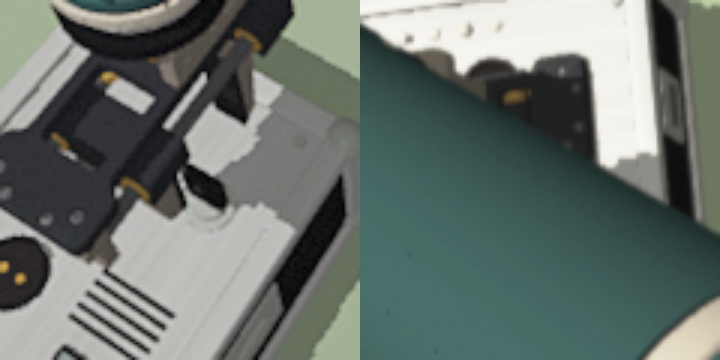

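Call:
send_rows(increments=[[[0,0,0,3,1.5,-25,50],[0,0,0,3,1.5,-45,50],[0,0,0,3,1.5,-51,50],[0,0,0,3,1.5,-51,20],[0,0,0,3,1.5,-51,20],[0,0,0,3,1.5,-51,20],[0,0,0,3,1.5,-51,20]]])

```text
time: 3.6
tcp_pos: [0.5178, 0.3031, 0.1507]
ee_rot: [-0.007, 3.141, -0.001]
force: [-0.4, 0.2, 0.6]
width: 0.021
```

Run:
```python
from h import *
s=manip.get_state(); print(s)
a=manip.camera("side")[:,:,::-1]
cv2.imwrite("pics/k2.png",cv2.resize(a[270:390,140:260],None,fx=5,fy=5))
```

```text
{'time': 3.6, 'qpos': array([-0.01733709,  0.59630743, -0.77786635,  1.74683852,  0.48781295,
        1.00206087,  0.59544158]), 'qvel': array([-0.00143313,  0.00541794,  0.00352624,  0.00547176,  0.00126152,
       -0.00015812, -0.00193788]), 'effort': array([ 1.45469108e-02, -4.80090201e+01, -1.06570154e+01, -2.06994206e+01,
       -3.64829355e-02,  5.82407287e-02,  1.22243826e-03]), 'tcp_pos': array([0.51781671, 0.30312422, 0.15065415]), 'ee_rot': array([-6.57450388e-03,  3.14105343e+00, -1.10979150e-03]), 'force': array([-0.44091356,  0.15160574,  0.64880039]), 'torque': array([ 0.0060398 , -0.10084806, -0.02225241]), 'width': 0.021042016372118947}
```

View pics/k2.png

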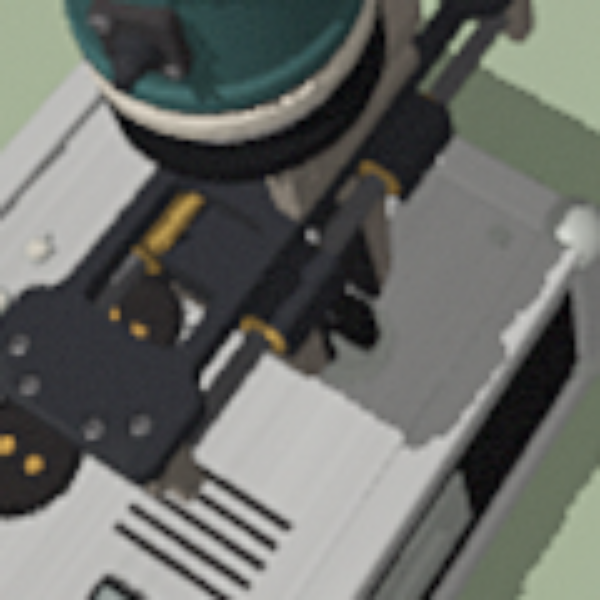

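Call:
send_rows(increments=[[[0,0,0,-3,-2,-6,20],[0,0,0,-3,-2,-6,20],[0,0,0,-3,-2,-6,20]]])

```text
time: 3.95
tcp_pos: [0.5144, 0.3009, 0.1441]
ee_rot: [0.007, -3.141, 0.002]
force: [-0.1, 0.1, 0.3]
width: 0.0201
```

Good alignment; now close on the bow.

Call:
send_rows(increments=[[[0,0,0,0,0,0,5],[0,0,0,0,0,0,5],[0,0,0,0,0,0,5],[0,0,0,0,0,0,5],[0,0,0,0,0,0,5]]])

```text
time: 4.45
tcp_pos: [0.5144, 0.3018, 0.1442]
ee_rot: [-0.007, 3.142, 0.001]
force: [1.3, 5.2, -3.4]
width: 0.0089
```

Run:
```python
from h import *
s=manip.get_state(); print(s['tcp_pos'],s['ee_rot'],s['force'],s['torque'],s['width'],s['qpos'])
```

```text
[0.51442314 0.30182399 0.14421383] [-7.49713524e-03  3.14152021e+00  7.65260438e-04] [ 1.30574226  5.20896142 -3.41085436] [ 1.12854554 -0.39510674 -0.11195063] 0.008897014953390322 [-0.01737918  0.59855032 -0.77538298  1.7606275   0.4920237   0.98673708
  0.5903037 ]
```

Call:
send_rows(increments=[[[0,0,-6,0,0.5,0,5],[0,0,-12,0,0.5,0,5],[0,0,-18,0,0.5,0,5],[0,0,-24,0,0.5,0,5],[0,0,-30,0,0.5,0,5],[0,0,-36,0,0.5,0,5],[0,0,-42,0,0.5,0,5],[0,0,-48,0,0.5,0,5],[0,0,-53,0,0.5,0,5],[0,0,-57,0,0.5,0,5],[0,0,-60,0,0.5,0,5],[0,0,-60,0,0.5,0,5]]])

```text
time: 5.65
tcp_pos: [0.5146, 0.3021, 0.1441]
ee_rot: [1.563, 2.724, -0.0]
force: [1.8, 2.0, -3.2]
width: 0.0089
```

Run:
```python
from h import *
from scipy.spatial.transform import Rotation as R
s=manip.get_state(); print(s['tcp_pos'],s['ee_rot'],s['force'],s['torque'],s['width'],s['qpos'])
M=R.from_rotvec(s["ee_rot"]).as_matrix(); print("jaw",np.degrees(np.arctan2(M[1,1],M[0,1])))
a=manip.camera("side")[:,:,::-1]
cv2.imwrite("pics/k3.png",cv2.resize(a[270:390,140:260],None,fx=5,fy=5))
```

```text
[0.51455404 0.30206761 0.14413643] [ 1.56341225e+00  2.72398055e+00 -4.96304508e-05] [ 1.79434076  2.03994554 -3.17023575] [ 0.45238613 -0.45257579  0.16656435] 0.008872604109453733 [-0.18284694  0.52617765 -0.53590758  1.77071807  0.32577286  0.93346124
 -0.32685202]
jaw 30.2931885349897
```

View pics/k3.png

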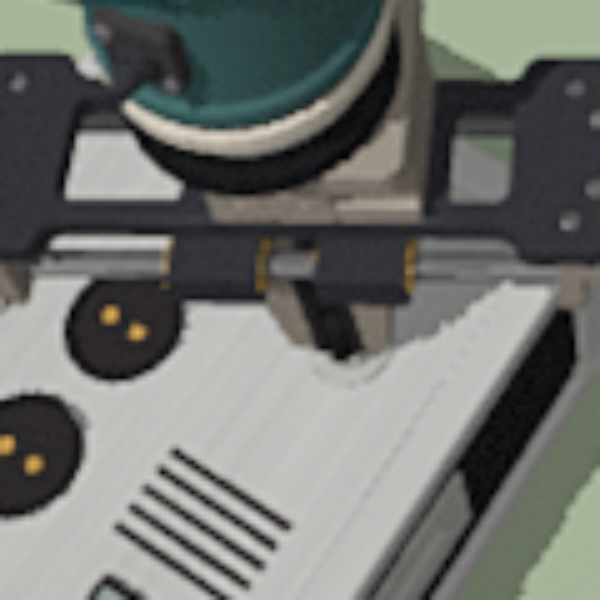

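Call:
send_rows(increments=[[[0,0,-2,0,0,0,5],[0,0,-4,0,0,0,5],[0,0,-4,0,0,0,5]]])

```text
time: 6.0
tcp_pos: [0.5146, 0.3021, 0.1442]
ee_rot: [1.654, 2.669, -0.0]
force: [1.8, 1.5, -2.6]
width: 0.0094
```

Run:
```python
from h import *
from scipy.spatial.transform import Rotation as R
s=manip.get_state(); print(s['tcp_pos'],s['force'],s['torque'],s['width'])
M=R.from_rotvec(s["ee_rot"]).as_matrix(); print("jaw",np.degrees(np.arctan2(M[1,1],M[0,1])))
```

```text
[0.51456644 0.30207757 0.14417169] [ 1.75860759  1.51988489 -2.63703309] [ 0.40334415 -0.39917315  0.62565915] 0.00939713459983505
jaw 26.41556565364405
```

Call:
send_rows(increments=[[[0,0,0,0,0,0,60],[0,0,0,0,0,0,60],[0,0,0,0,0,0,60],[0,0,0,0,0,0,60],[0,0,0,0,0,30,60],[0,0,0,0,0,75,60],[0,0,0,0,0,120,60]]])

```text
time: 6.7
tcp_pos: [0.514, 0.3014, 0.265]
ee_rot: [1.656, 2.67, -0.003]
force: [0.7, -0.0, 0.6]
width: 0.0595
```

Run:
```python
from h import *
s=manip.get_state(); print(s['tcp_pos'],s['force'],s['torque'],s['width'],s['qpos'])
a=manip.camera("side")[:,:,::-1]
cv2.imwrite("pics/k4.png",cv2.resize(a[270:390,140:260],None,fx=5,fy=5))
```

```text
[0.51399394 0.30136304 0.26499542] [ 0.65582357 -0.01895439  0.63747064] [-0.00421073 -0.22161736 -0.02032645] 0.0595030847321555 [-0.15286232  0.39700545 -0.56708147  1.65543006  0.22960003  1.15821049
 -0.31710876]
```

View pics/k4.png

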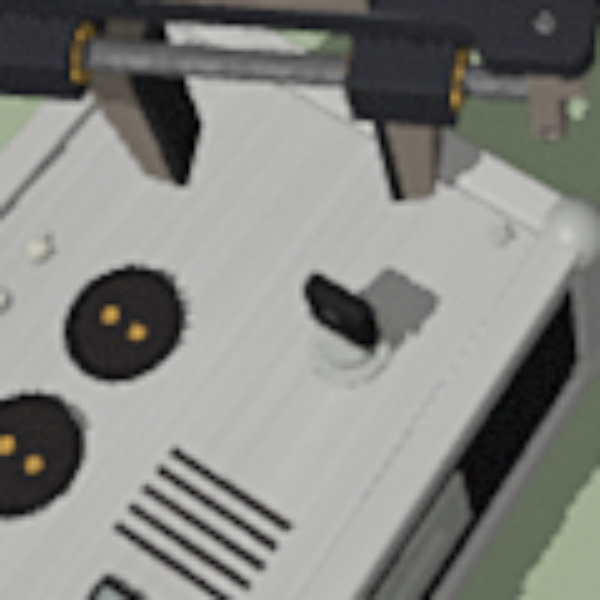

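Call:
send_rows(increments=[[[0,0,-2,-8,-36,0,60],[0,0,-4,-17,-72,0,60],[0,0,-6,-26,-108,0,60],[0,0,-6,-34,-144,0,60],[0,0,-6,-43,-180,0,60],[0,0,-6,-51,-216,0,60],[0,0,-6,-60,-252,0,60],[0,0,-6,-68,-286,0,60],[0,0,-6,-68,-286,-25,60],[0,0,-6,-68,-286,-45,60],[0,0,-6,-68,-286,-45,60]]])

```text
time: 7.85
tcp_pos: [0.4472, 0.0175, 0.2266]
ee_rot: [1.792, 2.576, 0.01]
force: [-0.3, 0.9, 0.0]
width: 0.0602
```

Run:
```python
from h import *
from scipy.spatial.transform import Rotation as R
s=manip.get_state(); print(s['tcp_pos'],s['force'],s['torque'],s['width'],s['qpos'])
M=R.from_rotvec(s["ee_rot"]).as_matrix(); print("jaw",np.degrees(np.arctan2(M[1,1],M[0,1])),M[:,2])
a=manip.camera("side")[:,:,::-1]
cv2.imwrite("pics/m1.png",cv2.resize(a[120:300,200:420],None,fx=3,fy=3))
```

```text
[0.447151   0.01750274 0.22661176] [-0.2950086   0.92445543  0.01768639] [-0.04541497 -0.0624375  -0.01459235] 0.06023164023402236 [ 0.29859191  0.1372325  -0.44124289  2.04314076  0.06811842  0.96881763
  0.1777792 ]
jaw 20.34190376467719 [ 0.00609308  0.00320005 -0.99997632]
```

View pics/m1.png

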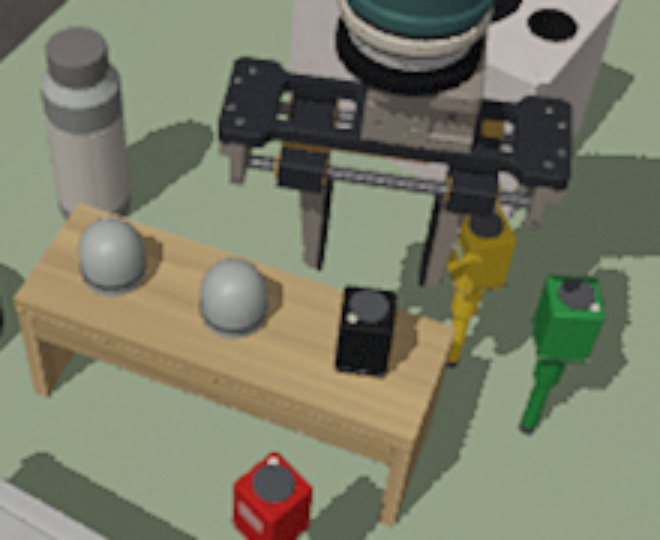

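Call:
send_rows(increments=[[[0,0,0,-1,-2,-30,60],[0,0,0,-1,-2,-55,60],[0,0,0,-1,-2,-75,60],[0,0,0,-1,-2,-84,60],[0,0,0,-1,-2,-84,60],[0,0,0,-1,-2,-84,60]]])

```text
time: 8.5
tcp_pos: [0.4482, 0.0162, 0.145]
ee_rot: [1.789, 2.574, 0.013]
force: [0.3, 0.0, 0.4]
width: 0.0598
```

Call:
send_rows(increments=[[[0,0,0,-2,-0.5,-2,60],[0,0,0,-2,-0.5,-2,60],[0,0,0,-2,-0.5,-2,30],[0,0,0,-2,-0.5,-2,30],[0,0,0,-2,-0.5,-2,30],[0,0,0,-2,-0.5,-2,30],[0,0,0,-2,-0.5,-2,30]]])

```text
time: 9.2
tcp_pos: [0.4461, 0.0156, 0.1432]
ee_rot: [1.789, 2.574, 0.013]
force: [-1.5, -0.5, 4.4]
width: 0.0358
```

Run:
```python
from h import *
from scipy.spatial.transform import Rotation as R
s=manip.get_state(); print(s['tcp_pos'],s['force'],s['torque'],s['width'],s['qpos'])
M=R.from_rotvec(s["ee_rot"]).as_matrix(); print("jaw",np.degrees(np.arctan2(M[1,1],M[0,1])),M[:,2])
a=manip.camera("side")[:,:,::-1]
cv2.imwrite("pics/m2.png",cv2.resize(a[120:300,200:420],None,fx=3,fy=3))
```

```text
[0.44610055 0.01558126 0.14319888] [-1.54753742 -0.45121695  4.36972237] [-0.14997301  0.25673652  0.01962829] 0.03583194351593299 [ 0.2686144   0.25766926 -0.42395125  2.13159242  0.14874231  0.76956704
  0.10690123]
jaw 20.39377014343368 [ 0.00984646  0.00314792 -0.99994657]
```

View pics/m2.png

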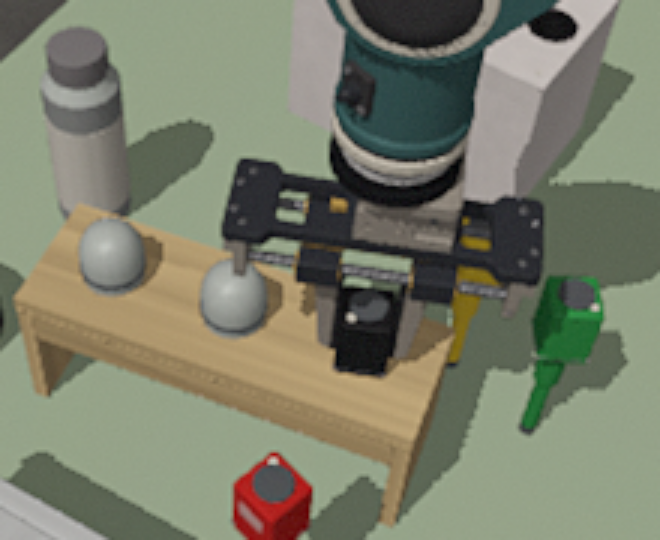

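Call:
send_rows(increments=[[[0,0,0,0,0,8,30],[0,0,0,0,0,25,30],[0,0,0,0,0,45,30],[0,0,0,0,0,65,30],[0,0,0,0,0,85,30],[0,0,0,0,0,105,30],[0,0,0,0,0,125,30],[0,0,0,0,0,145,30],[0,0,0,0,0,165,30],[0,0,0,0,0,185,30],[0,0,0,0,0,205,30],[0,0,0,0,0,210,30],[0,0,0,0,0,210,30]]])

```text
time: 10.55
tcp_pos: [0.4462, 0.0157, 0.3535]
ee_rot: [1.789, 2.574, 0.014]
force: [-0.5, 0.4, -2.6]
width: 0.036
```

Run:
```python
from h import *
from scipy.spatial.transform import Rotation as R
s=manip.get_state(); print(s['tcp_pos'],s['force'],s['torque'],s['width'],s['qpos'])
M=R.from_rotvec(s["ee_rot"]).as_matrix(); print("jaw",np.degrees(np.arctan2(M[1,1],M[0,1])),M[:,2])
tip=s['tcp_pos']+[0,0,-.133]
for n in C:
    a=manip.camera(n)[:,:,::-1]; cv2.imwrite(f"pics/m3{n}.png",a); print(n,proj(n,tip))
```

```text
[0.4461703  0.01566559 0.35348564] [-0.53217908  0.35832156 -2.60561887] [-0.06847943 -0.0720148  -0.01267224] 0.03602202656777738 [ 3.30383697e-01  7.67770956e-03 -4.35770007e-01  1.87184506e+00
  1.42465336e-03  1.25159437e+00  2.50228968e-01]
jaw 20.39905754946303 [ 0.01093241  0.00305472 -0.99993557]
side [323.83439823 209.51706765]
top [267.56461395 256.06962212]
```

View pics/m3side.png

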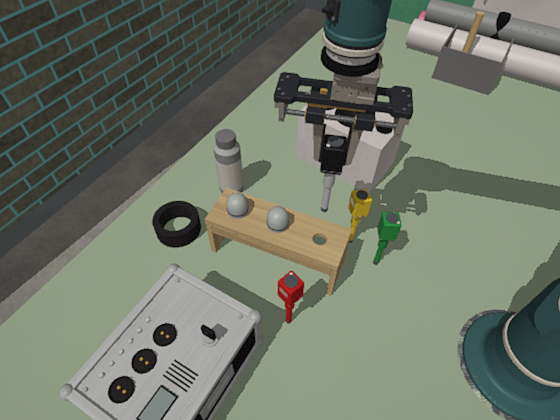

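View pics/m3top.png

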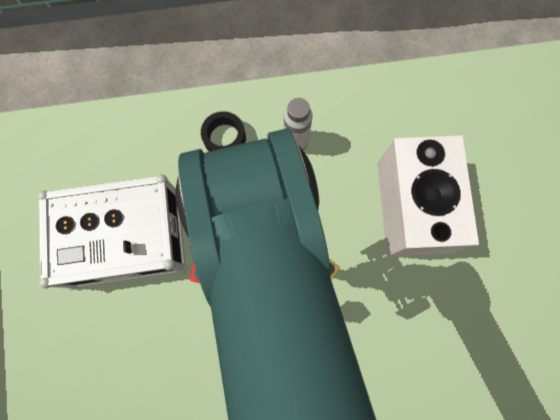

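Run:
```python
from h import *
a=cv2.imread("pics/m3side.png")
cv2.imwrite("pics/m3z.png",cv2.resize(a[125:220,290:370],None,fx=6,fy=6,interpolation=cv2.INTER_NEAREST))
T=np.array([.4462,.0157,.3535]); 
for dz in(0.047,.01,-.018,-.063,-.133): print(dz,(proj("side",T+[0,0,dz])-[290,125])*6)
```

```text
0.047 [270.27657944  71.27699056]
0.01 [254.07623947 176.0362429 ]
-0.018 [242.72994681 249.40687199]
-0.063 [225.94583287 357.94108986]
-0.133 [202.8779817  507.10899906]
```

View pics/m3z.png

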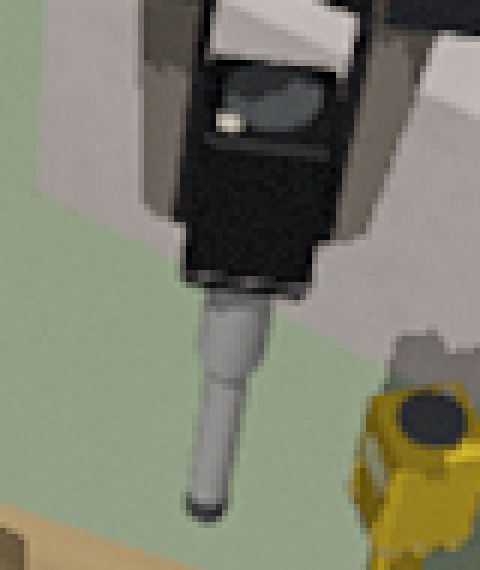

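Call:
send_rows(increments=[[[0,0,0,0,-10,0,30],[0,0,0,0,-30,0,30],[0,0,0,1,-55,0,30],[0,0,0,1,-85,0,30],[0,0,0,2,-115,0,30],[0,0,0,2,-145,0,30],[0,0,0,3,-175,0,30],[0,0,0,3,-205,0,30],[0,0,0,4,-235,0,30],[0,0,0,4,-265,0,30],[0,0,0,5,-295,0,30],[0,0,0,5,-320,0,30],[0,0,0,5,-340,0,30],[0,0,0,5,-352,0,30],[0,0,0,5,-360,0,30],[0,0,0,5,-360,0,30],[0,0,0,5,-360,0,30]]])

```text
time: 12.35
tcp_pos: [0.4506, -0.3436, 0.352]
ee_rot: [1.789, 2.577, 0.012]
force: [0.7, 0.2, -0.7]
width: 0.036
```

Run:
```python
from h import *
from scipy.spatial.transform import Rotation as R
s=manip.get_state(); T=s['tcp_pos']; print(T,s['force'],s['torque'],s['width'],s['qpos'])
M=R.from_rotvec(s["ee_rot"]).as_matrix(); print("jaw",np.degrees(np.arctan2(M[1,1],M[0,1])),M[:,2])
a=manip.camera("side")[:,:,::-1].copy(); cv2.imwrite("pics/p1.png",a)
x,y,w,h=340,30,100,120
cv2.imwrite("pics/p1z.png",cv2.resize(a[y:y+h,x:x+w],None,fx=5,fy=5,interpolation=cv2.INTER_NEAREST))
for dz in(.01,-.018,-.063,-.133): print(dz,(proj("side",T+[0,0,dz])-[x,y])*5)
print((proj("side",[.4516,-.3447,.16])-[x,y])*5)
b=manip.camera("top")[:,:,::-1].copy(); cv2.imwrite("pics/p1t.png",b)
```

```text
[ 0.45062156 -0.34355457  0.35196872] [ 0.66689774  0.21102336 -0.66064212] [-0.02566126 -0.11133665  0.00509353] 0.035957237015079184 [ 0.69021234  0.22073148 -0.1120933   1.63472224  0.01754921  1.28308892
  0.93294228]
jaw 20.455156501304643 [ 0.00791142  0.003976   -0.9999608 ]
0.01 [318.83834328 120.10928805]
-0.018 [302.76392893 179.46869732]
-0.063 [278.5279574  268.96700942]
-0.133 [244.29540202 395.38058941]
[217.29122284 489.45702385]
```

View pics/p1z.png

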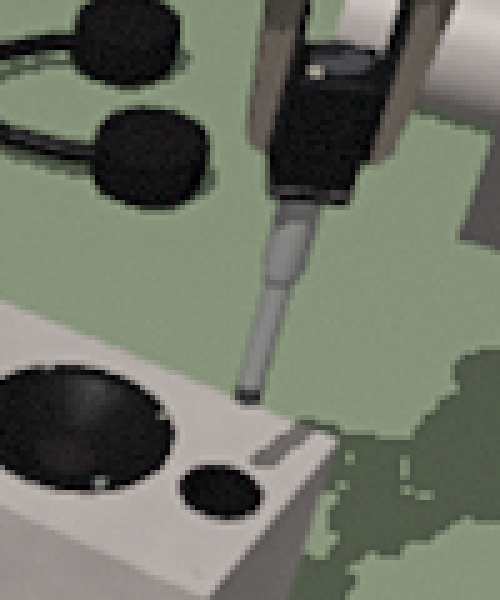

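View pics/p1t.png

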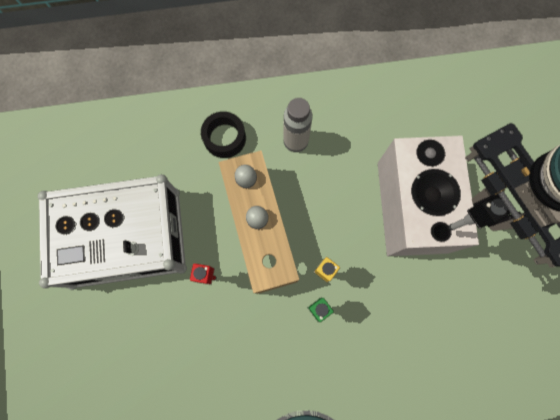

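Run:
```python
from h import *
s=manip.get_state(); T=s['tcp_pos']
a=cv2.imread("pics/p1t.png"); x,y,w,h=420,180,100,70
cv2.imwrite("pics/p1tz.png",cv2.resize(a[y:y+h,x:x+w],None,fx=8,fy=8,interpolation=cv2.INTER_NEAREST))
for dz in(.01,-.018,-.063,-.133): print(dz,(proj("top",T+[0,0,dz])-[x,y]+.5)*8)
print((proj("top",[.4516,-.3447,.16])-[x,y]+.5)*8)
```

```text
0.01 [555.96328792 250.25995865]
-0.018 [488.15213891 279.75202036]
-0.063 [390.08752324 322.40175775]
-0.133 [259.50645765 379.19337536]
[169.93585296 416.2204772 ]
```

View pics/p1tz.png

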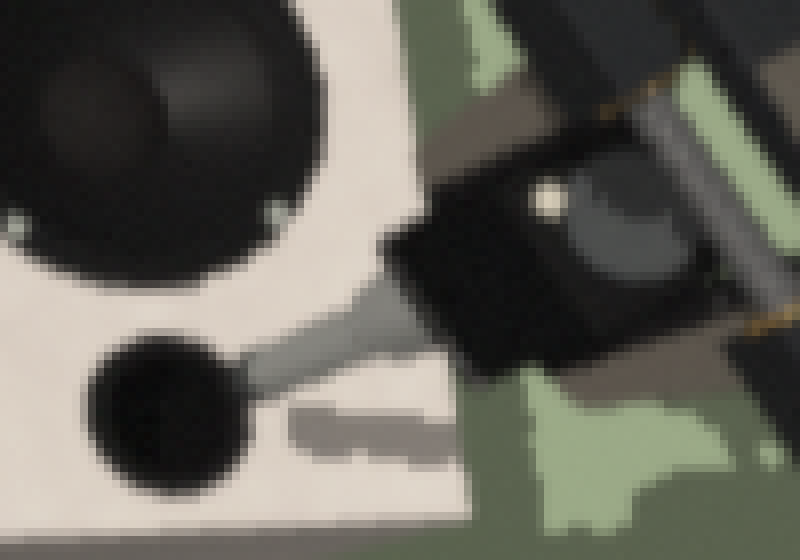

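Call:
send_rows(increments=[[[0,0,0,1,-1,-12,30],[0,0,0,1,-1,-24,30],[0,0,0,1,-1,-32,30],[0,0,0,1,-1,-32,30],[0,0,0,1,-1,-32,30],[0,0,0,1,-1,-32,30],[0,0,0,1,-1,-32,30]]])

```text
time: 13.15
tcp_pos: [0.452, -0.3445, 0.3208]
ee_rot: [1.788, 2.576, 0.012]
force: [0.9, 0.7, -2.3]
width: 0.0361
```

Run:
```python
from h import *
a=manip.camera("side")[:,:,::-1].copy(); b=manip.camera("top")[:,:,::-1].copy()
s=manip.get_state(); T=s['tcp_pos']; print(T,s['ee_rot'],s['force'],s['width'])
cv2.imwrite("pics/p2s.png",a);cv2.imwrite("pics/p2t.png",b)
x,y,w,h=360,70,50,70
za=cv2.resize(a[y:y+h,x:x+w],None,fx=8,fy=8,interpolation=cv2.INTER_NEAREST)
x2,y2=420,190
zb=cv2.resize(b[y2:y2+h,x2:x2+w],None,fx=8,fy=8,interpolation=cv2.INTER_NEAREST)
cv2.imwrite("pics/p2z.png",np.hstack([za,zb]))
for dz in(-.063,-.129,-.133): print(dz,(proj("side",T+[0,0,dz])-[x,y]+.5)*8,(proj("top",T+[0,0,dz])-[x2,y2]+.5)*8+[400,0])
P=[.4516,-.3447,.16];print((proj("side",P)-[x,y]+.5)*8,(proj("top",P)-[x2,y2]+.5)*8+[400,0])
```

```text
[ 0.45194294 -0.34444951  0.32064568] [1.78771331 2.57655728 0.01199077] [ 0.05431547  0.62528359 -2.25209364] 0.036253457927291566
-0.063 [261.11914421 204.75025266] [731.53818166 263.77202869]
-0.129 [212.10046539 386.5367607 ] [617.25262681 313.80334035]
-0.133 [209.29175911 396.95289021] [610.9099413  316.58000689]
[191.66595654 467.13123816] [569.93585296 336.2204772 ]
```

View pics/p2z.png

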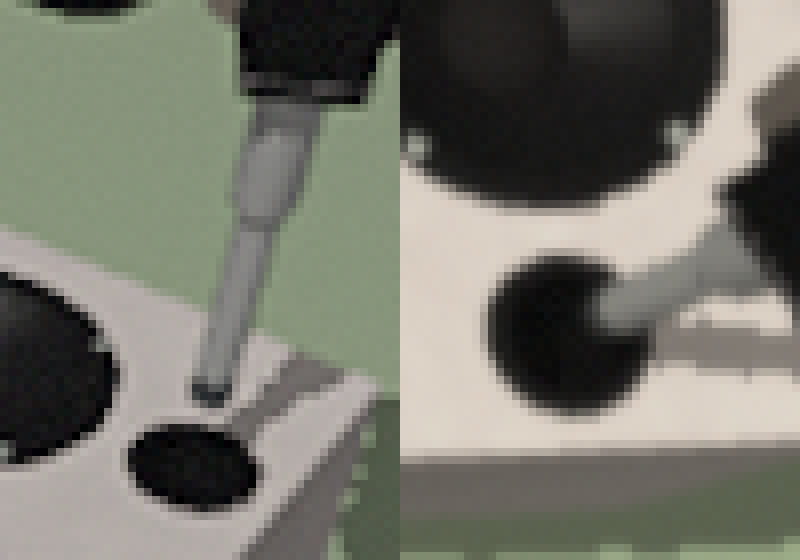

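Call:
send_rows(increments=[[[0,0,0,0,0,-8,30],[0,0,0,0,0,-16,30],[0,0,0,0,0,-24,30],[0,0,0,0,0,-32,30],[0,0,0,0,0,-40,30],[0,0,0,0,0,-40,30],[0,0,0,0,0,-40,30],[0,0,0,0,0,-40,30]]])

```text
time: 14.05
tcp_pos: [0.4522, -0.3447, 0.281]
ee_rot: [1.787, 2.576, 0.012]
force: [0.3, -0.1, -1.8]
width: 0.0355
```

Run:
```python
from h import *
a=manip.camera("side")[:,:,::-1].copy(); b=manip.camera("top")[:,:,::-1].copy()
s=manip.get_state(); T=s['tcp_pos']; print(T,s['ee_rot'],s['force'],s['width'])
x,y,w,h=360,70,50,70
za=cv2.resize(a[y:y+h,x:x+w],None,fx=8,fy=8,interpolation=cv2.INTER_NEAREST)
x2,y2=420,190
zb=cv2.resize(b[y2:y2+h,x2:x2+w],None,fx=8,fy=8,interpolation=cv2.INTER_NEAREST)
cv2.imwrite("pics/p3z.png",np.hstack([za,zb]))
for dz in(-.063,.16-T[2]): print(dz,(proj("side",T+[0,0,dz])-[x,y]+.5)*8,(proj("top",T+[0,0,dz])-[x2,y2]+.5)*8+[400,0])
```

```text
[ 0.4521654  -0.34460714  0.28110708] [1.78726279 2.57583164 0.01197316] [ 0.27066424 -0.11757772 -2.12741268] 0.035994442311338096
-0.063 [230.61932854 315.4369423 ] [661.23083115 293.7445192 ]
-0.1211070763644034 [189.86386507 466.6865916 ] [569.0883673  334.13673187]
```

View pics/p3z.png

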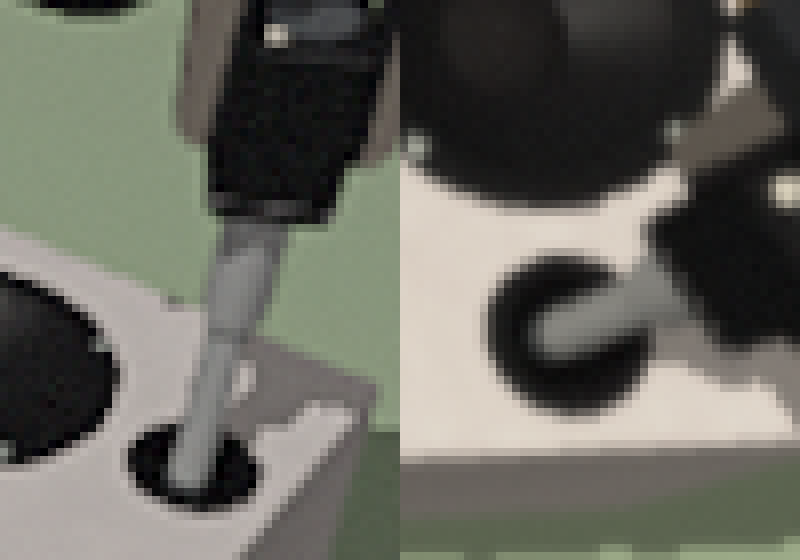

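Call:
send_rows(increments=[[[0,0,0,-0.5,0,-7,30],[0,0,0,-0.5,0,-14,30],[0,0,0,-0.5,0,-21,30],[0,0,0,-0.5,0,-28,30],[0,0,0,-0.5,0,-28,30],[0,0,0,-0.5,0,-28,30],[0,0,0,-0.5,0,-28,30],[0,0,0,-0.5,0,-28,30],[0,0,0,-0.5,0,-28,30],[0,0,0,-0.5,0,-28,30]]])

```text
time: 15.15
tcp_pos: [0.4517, -0.3447, 0.2533]
ee_rot: [1.787, 2.575, 0.012]
force: [-1.4, -0.9, -2.2]
width: 0.0358
```

Run:
```python
from h import *
a=manip.camera("side")[:,:,::-1].copy(); b=manip.camera("top")[:,:,::-1].copy()
s=manip.get_state(); T=s['tcp_pos']; print(T,s['ee_rot'],s['force'],s['width'],abs(s['qvel']).max(),s['time'])
x,y,w,h=360,70,50,70
za=cv2.resize(a[y:y+h,x:x+w],None,fx=8,fy=8,interpolation=cv2.INTER_NEAREST)
x2,y2=420,190
zb=cv2.resize(b[y2:y2+h,x2:x2+w],None,fx=8,fy=8,interpolation=cv2.INTER_NEAREST)
cv2.imwrite("pics/p4z.png",np.hstack([za,zb])); cv2.imwrite("pics/p4s.png",a)
for dz in(.038,-.018,-.063,.16-T[2]): print(dz,(proj("side",T+[0,0,dz])-[x,y]+.5)*8,(proj("top",T+[0,0,dz])-[x2,y2]+.5)*8+[400,0])
```

```text
[ 0.45169158 -0.34465278  0.25323809] [1.78719495 2.57557543 0.01196691] [ 0.08353405 -0.22368232 -2.05836308] 0.03583398814617068 0.0019531031567455916 15.25
0.038 [289.27048455 104.32580213] [798.85619231 235.80107652]
-0.018 [244.93618741 268.55998246] [691.66734208 282.61840991]
-0.063 [212.12113155 390.12171121] [616.04026075 315.65037426]
-0.09323808643959033 [191.33684368 467.11606326] [569.67715155 335.90058811]
```

View pics/p4z.png

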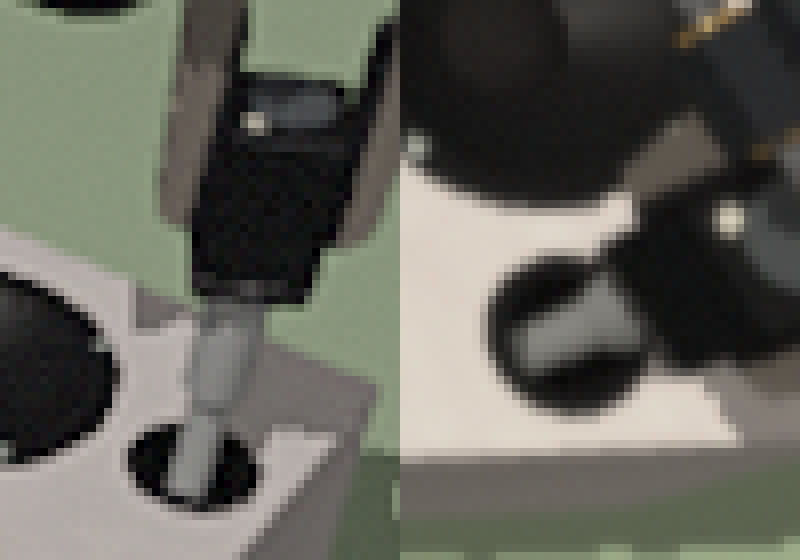

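View pics/p4s.png

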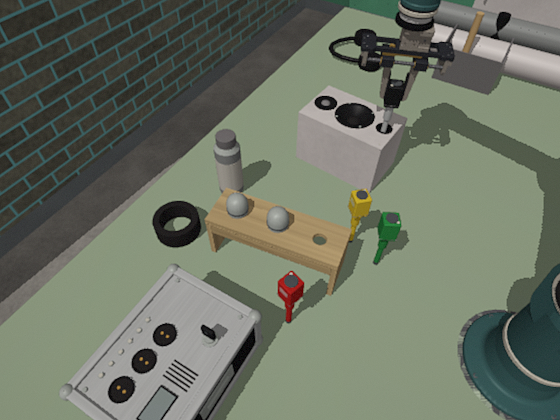

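Run:
```python
from station import manip
print(manip.hand_in())
```

```text
the job is handed in; nothing more can be done
None
```

The speaker is powered up and the measurement mic is in its bass port. I handed the job in at about 15 s of the 67 s allowed, and `hand_in` gives no verdict.

- **Start key:** I turned it clockwise to its hard stop. The moment climbed to about 0.6 N m near 60 degrees and the pads began to give. I then let go, and the pictures afterwards show it back at rest.
- **Mic:** I lifted the black-block mic straight up out of the rack, carried it over the speaker and lowered it into the port.

Last checks before handing in:

| Check | Reading |
|---|---|
| Tool position against the measured port centre | within about 0.5 mm |
| Computed tip depth below the panel | about 40 mm |
| Tool tilt from vertical | about 0.5 degrees |
| Vertical force | about 2 N, just the mic's weight |
| Sideways force | below 0.3 N |
| Joint speeds | below 0.002 rad/s |
| Finger opening | 35.8 mm, still on the mic |

In the last pictures the tube stands centred in the port in both views. The vocal mics, can, tape roll and coloured look-alikes look unmoved.

- **Not seen directly:** the tip is hidden inside the bore, so its final depth comes from the arm pose and the grip height. The two camera views of the tip before it went in agreed with that to about 1 to 2 mm.
- **Disagreement:** the port looked about 38 to 40 mm across rather than 32 mm, probably a dark rim around it. Both views still gave the same centre to about 1 mm.

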